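# Clamp the filter pot, find the thread hand of its cap and hold the cap lifted off

### The arm

A 6-joint arm with a two-finger parallel gripper is mounted at the origin on the work surface. World frame = base frame: x ahead of the robot, y to its left, z up, the work surface at z = 0. Lengths are in m, angles in rad, forces in N, time in s.
With the tool pointing down it reaches from about 0.35 to 0.85 m from the base axis. Payload 8.1 kg.
Tool frame: the origin (TCP) lies on the centre line of the jaws, within the pads' length; the fingertips stand 22 mm ahead of it and the grasp point (between the pads) lies 3 mm ahead of it; z points along the fingers, y is the line along which they close (so a half turn about z gives the same grasp; the last joint's range is limited). The gripper opens to 93 mm and grips with 3 to 60 N. Pads are 15 mm wide; open, the fingers measure 128 mm over their backs; the gripper's body (75 mm by 188 mm) begins 65 mm behind the grasp point.
Start: joints at [1.243, 0.13, 1.488, -0, 1.523, -0.085], TCP at [0.144, 0.582, 0.22] pointing down, gripper open.
Joint ranges: [-2.96, 2.96], [-0.89, 2.26], [0.02, 2.5], [-1.34, 4.48], [0, 2.73], [-2.66, 2.66]. Speed limits (rad/s): [2.39, 2.39, 2.79, 3.14, 3.14, 3.14].

### API

Orientations are given as a rotation vector (axis times angle).
In Python, from plant import robot, read_camera gives the robot as it stands (robot), with the cameras as plain functions.
- The arm moves only by the shell command python3 inch.py 'ROWS' [FORCE]. ROWS is a JSON list of rows, 1 to 20 of them, each of 5 numbers: the finger opening in m, then dx, dy, dz in m, then a turn about the tool's z in rad; each row shifts and turns the commanded pose from where the row before left it, along the tool's axes as they then stand; what a row does not reach is not made up. A row lasts 1/10 s, in which the tool goes at most 0.05 m and 0.15 rad, less where a joint would pass 70% of its speed; a pose out of reach is approached as far as the arm can. The fingers move at their own pace and stop on an object; FORCE is the grip in N (left out, the last holds). Time passes only in rows, so rows that do not move let the fingers close. It prints the time, the measured TCP pose, the force, the opening and the grip force at its end.
- robot.read_state(): the state, without advancing time (a new reading comes with each control period).
- read_camera(name): name is "scene" or "top" or "wrist"; returns a dict with "image" (420x560x3 uint8, red, green, blue), "fx", "fy", "cx", "cy" (pixels), "R" (3x3) and "t" (3): a world point X has camera coordinates R X + t. Camera axes: x right, y down, z forward; pixel columns grow to the right and rows downward; lengths in m; the calibration is good to about 2 mm. A picture is of the moment at which its call begins. There is no depth.
- robot.close_job(): hands the job in; it is judged then, once.
The state is a dict: "t": time; "q": joint angles; "dq": joint speeds; "joint_torque": joint torques, N m; "tool_pos": TCP position; "orientation": TCP orientation; "force": force on the tool from outside, world axes, zero at the start; "wrist_torque": the same for the moment, N m; "opening": finger opening in m; "gripper_force": force on a finger pad.
Only numpy, scipy, OpenCV 4.12 (cv2) and the standard library are available. Lean on these libraries where they do the work, as an engineer would, in place of code of your own. Each camera call takes 0.05 s, during which the arm holds its last target. There are 200 camera calls.

### The job

The suction-filter pot whose mounting plate lies under the bench clamp must be opened: crank the clamp handle clockwise until the clamp's foot is pressed tight on the plate, and only then undo that pot's cap. These pots come with right- or left-hand threads and nothing shows which, so feel which way the cap gives. Lift the cap off and finish still holding it in the gripper, level, still and some 6 cm above its seat, with the clamp left tight; leave the spare pot alone and do not knock over the filter cartridge beside it.

Things in the scene. Friction and masses are not known exactly. Their poses are not given: they have to be found in the camera images.
- clamp_axis (a point): Point on the counter straight under the vertical screw of the bench clamp, a dark cast C-frame 82 mm high bolted to the counter. Its x and y axes are the clamp's: the column stands at +y (base 90 mm wide, to y = +113 mm), the pot to be opened lies towards -y. The nut boss round the screw is 36 mm across, the free space under it is for the plate.
- pot_place (a point): Point on the counter 125 mm from clamp_axis along the clamp's -y; the pot to be opened stands within 9 mm of it: a grey cylinder 62 mm across, its top at z = 86 mm, hose barbs at z = 52 mm reaching 58 mm out to the clamp's +x and -x, on an aluminium plate 70 x 192 x 6 mm whose end lies under the foot. Pot and plate, about 0.45 kg, stand loose. A like spare pot stands farther off.
- clamp_pad: The clamp's foot: rubber-faced steel disc 26 mm across on the lower end of the screw; moves up and down, does not turn. Sprung: from first touch its pressure on the plate grows by 12 N per mm of further screw travel (72 N per turn of the crank), over 6 mm. Origin is not on the disc: use clamp_foot.
- clamp_foot (a point): Centre of the foot's rubber underside. It starts 6 to 13 mm above the plate and meets it when this point is at z = 6 mm.
- clamp_screw (a joint): Downward travel of the screw, m; at 0 the foot's unloaded underside is 15.5 mm above the counter. The foot meets the plate at about 0.0095; half a turn of the crank beyond that (0.0125, 36 N) is well tight. The crank's stop is at 0.0172.
- clamp_crank (a joint): Angle of the crank, rad; growing = clockwise seen from above = screw and foot going down, 6 mm a turn. Starts between -3 and +3, stop at 18. It stays where it is left (friction 0.12 N m, 3 N at the knob) and hardly gets stiffer when the foot bears on the plate.
- crank_knob (a point): Middle of the crank's grip: upright, black, 21 mm across and 42 mm high, 45 mm from the screw axis, carried round it in a level circle. At screw travel 0 it is 134.5 mm above the counter and sinks with the screw; the steel crank arm's top is 22 mm below it. The grip turns freely on its own axis, so the hand can go round without turning.
- cap_1: Ribbed black screw cap, 54 mm across, 29 mm high, 45 g. Origin: centre of its underside, z up; seated, it is at z = 88 mm. cap_1 and cap_2 are alike, one on each pot, which on which varies: the one to undo is the nearer to pot_place. The neck inside ends 24 mm above the seated cap's underside. The thread hand belongs to the pot, varies from start to start and cannot be seen.
- cap_2: Like cap_1. Quick three-start thread: turned the loosening way by 44 to 54 degrees from its start the cap comes free and lifts straight off (65 is best; beyond 75 it may meet the next thread's end). The other way it meets a hard stop within 12 degrees; from that stop it comes free at 56 (72 is best, 85 the most). It does not rise while turned and cannot be pulled off while threaded.
- cartridge: Spare filter cartridge, a white pleated cylinder 42 mm across and 50 mm high, standing near the clamp. Origin: centre of its underside.

How it is judged:
By the outcome, as a careful person would: the job done as asked, in the order asked, and still so for the second after the job is handed in, while the arm keeps its last pose, push and grip.
It also fails if it takes over 64 s, if anything falls off the work surface, if the arm or the gripper's body presses on something with over 40 N, if the wrist force passes 120 N, or if a joint passes its speed limit or range.

## Working session

There is one attempt and no reset: what is moved stays moved. The work goes in short steps, Python scripts to look and compute and a shell command to move; the robot and the scene stay as the last step left them, time stands still between calls to the robot, and variables do not carry over. Pictures are saved under pics/ and viewed, at most 10 in all, crops included, and the job is handed in when it is done.

```bash
ls; mkdir -p pics
python3 - <<'E'
from plant import robot, read_camera
import cv2
for n in("scene","top"):
    c=read_camera(n); cv2.imwrite(f"pics/{n}0.png",c["image"][:,:,::-1]); print(n,c["fx"],c["cx"],c["cy"],c["R"],c["t"])
s=robot.read_state(); print(s)
E
```

```text
inch.py
pics
plant.py
scene 422.91630052459254 283.4888726713855 209.32293840408389 [[ 0.31482397  0.94904824 -0.01390326]
 [ 0.70890651 -0.24485256 -0.6614369 ]
 [-0.63113978  0.19838008 -0.74987194]] [-0.10126176 -0.37620376  1.46920731]
top 473.28316825878227 280.7371185268861 212.70233426647593 [[-0.01289399 -0.99988719  0.00770401]
 [-0.99797735  0.01238895 -0.06235161]
 [ 0.06224913 -0.00849239 -0.99802451]] [-0.08094289  0.59523989  1.12352358]
{'t': 0.1, 'q': array([ 1.24259643e+00,  1.31056692e-01,  1.48916548e+00,  2.31504629e-07,
        1.52298220e+00, -8.54363744e-02]), 'dq': array([-0.00027777, -0.00089369, -0.00206183, -0.00028894, -0.00083523,
        0.00060201]), 'joint_torque': array([ 1.37861352e-03, -5.61349511e+01, -4.93089616e+01,  7.69568654e-02,
        2.92044191e-02, -3.65132018e-05]), 'tool_pos': array([0.14406934, 0.58193172, 0.21941232]), 'orientation': array([-3.80356137e-01, -3.11814796e+00,  2.47738350e-03]), 'force': array([ 0.56002837, -1.04848958,  0.61948567]), 'wrist_torque': array([-0.04951572, -0.00614609, -0.0004657 ]), 'gripper_force': 0.0, 'opening': 0.09322560735389619}
```

View pics/scene0.png

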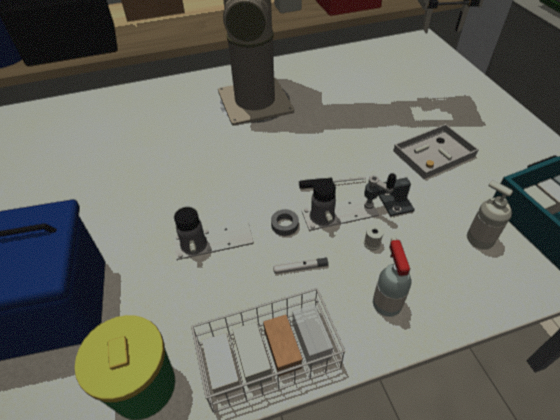

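View pics/top0.png

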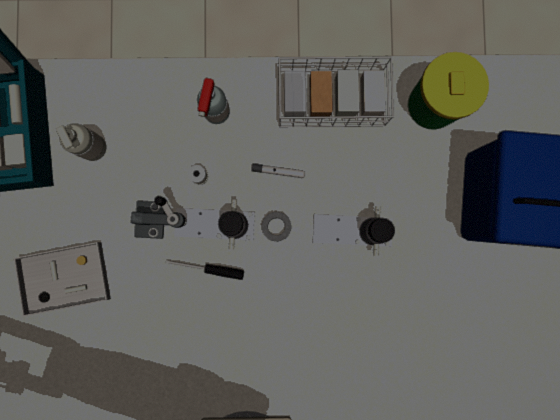

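The clamp is at top (150-175, 215), with its pot cap at (232,223) and the cartridge at (198,173). The spare pot's cap is at (378,230). In the scene view the clamp is at (390,190) and the cap at (323,188). I'll zoom in on both next.

Run:
```python
import cv2,numpy as np
a=cv2.imread("pics/top0.png")[150:270,115:275]; b=cv2.imread("pics/scene0.png")[150:260,290:430]
a=cv2.resize(a,(800,600),interpolation=cv2.INTER_CUBIC); b=cv2.resize(b,(700,550),interpolation=cv2.INTER_CUBIC)
g=lambda i:(255*(i/255.)**.6).astype('uint8')
cv2.imwrite("pics/a.png",g(a));cv2.imwrite("pics/b.png",g(b))
```

```text
(no output)
```

View pics/a.png

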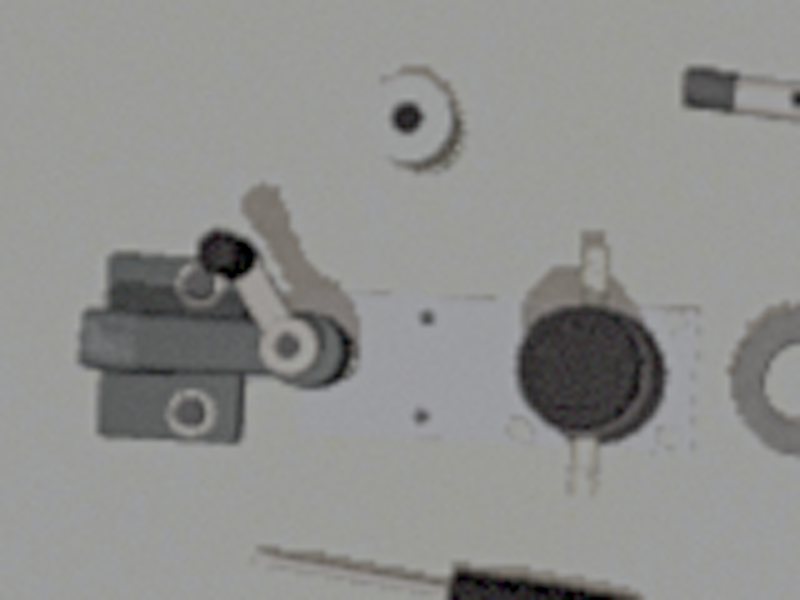

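View pics/b.png

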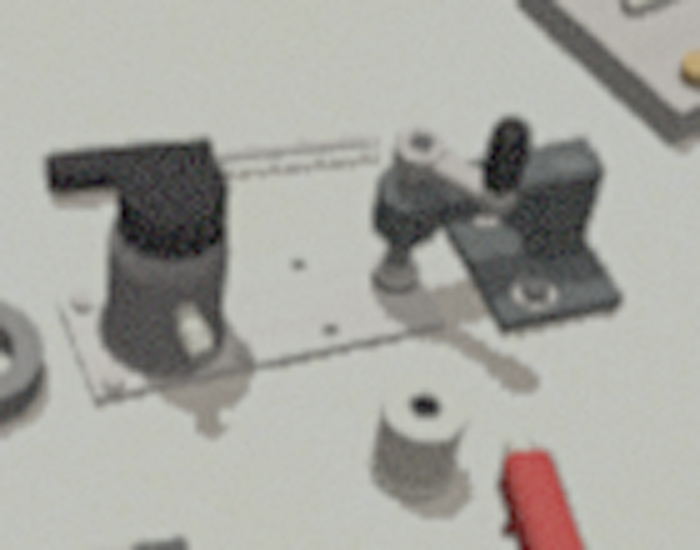

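The crops show these features:
- **Knob:** a black grip at full-image top px (160,200) and scene px (391,181).
- **Hub:** top (172.6,219.2), scene (374.4,178).
- **Cap top:** top (231,223.6), scene (324,183). In the scene view it's partly merged with the screwdriver handle behind it.
- **Cartridge:** top (196,174).
- **Foot:** well above the plate.

Next I'll triangulate these.

```bash
cat > h.py <<'E'
import numpy as np, cv2
from plant import robot, read_camera
from scipy.spatial.transform import Rotation as Ro
def ray(c,p):
    R=np.array(c["R"]);t=np.array(c["t"]);d=R.T@np.array([(p[0]-c["cx"])/c["fx"],(p[1]-c["cy"])/c["fy"],1]);return -R.T@t,d/np.linalg.norm(d)
def plane(c,p,z):
    o,d=ray(c,p);return o+d*(z-o[2])/d[2]
def tri(*cp):
    A=0;b=0;rs=[ray(c,p) for c,p in cp]
    for o,d in rs:
        P=np.eye(3)-np.outer(d,d);A=A+P;b=b+P@o
    X=np.linalg.solve(A,b);return X,[round(1e3*np.linalg.norm((np.eye(3)-np.outer(d,d))@(X-o)),1) for o,d in rs]
def proj(c,X):
    x=np.array(c["R"])@X+np.array(c["t"]);return c["fx"]*x[0]/x[2]+c["cx"],c["fy"]*x[1]/x[2]+c["cy"]
def totool(X,yaw=None):
    s=robot.read_state();R=Ro.from_rotvec(s["orientation"]).as_matrix();return R.T@(np.array(X)-s["tool_pos"])
np.set_printoptions(precision=4,suppress=True)
E
python3 - <<'E'
from h import *
T=read_camera("top");S=read_camera("scene")
for n,a,b in [("knobmid",(160.7,200.8),(391,181.4)),("hub",(172.6,219.2),(374.4,178)),("captop",(231,223.6),(324,183)),("cart",(196,174),(375,231))]: print(n,tri((T,a),(S,b)))
print("plate ends",plane(T,(115+700/5,150+305/5),.006),plane(T,(115+695/5,150+455/5),.006),"holes",plane(T,(200.6,213.6),.006),plane(T,(199.2,233.4),.006))
print("spare",plane(T,(378,230),.117), "cart z50",plane(T,(196,174),.05))
W=read_camera("wrist");s=robot.read_state();R=Ro.from_rotvec(s["orientation"]).as_matrix()
C=-W["R"].T@W["t"];print("cam in tool",R.T@(C-s["tool_pos"]),W["R"]@R,W["fx"],W["cx"],W["cy"]);print("tool R",R)
for X in [(.4,.25,.09),(.4,.12,.12)]: print("tool d",totool(X))
E
```

```text
knobmid (array([0.6171, 0.175 , 0.1291]), [np.float64(1.3), np.float64(1.3)])
hub (array([0.5776, 0.1533, 0.111 ]), [np.float64(1.6), np.float64(1.6)])
captop (array([0.5655, 0.0227, 0.125 ]), [np.float64(1.4), np.float64(1.4)])
cart (array([0.6869, 0.1117, 0.0467]), [np.float64(0.9), np.float64(0.9)])
plate ends [ 0.5999 -0.0258  0.006 ] [ 0.5269 -0.0227  0.006 ] holes [0.5952 0.1068 0.006 ] [0.547  0.1103 0.006 ]
spare [ 0.5472 -0.3016  0.117 ] cart z50 [0.6861 0.1103 0.05  ]
cam in tool [ 0.0833  0.0005 -0.1638] [[-0.0002  1.      0.0003]
 [-0.9547 -0.0001 -0.2975]
 [-0.2975 -0.0003  0.9547]] 361.71268977416764 280.60019547953004 205.41271541884373
tool R [[-0.9707  0.2404 -0.0003]
 [ 0.2404  0.9707 -0.0008]
 [ 0.0001 -0.0008 -1.    ]]
tool d [-0.3282 -0.2608  0.1301]
tool d [-0.3595 -0.387   0.1002]
```

The measurements agree: knob to hub is 45 mm, the cap top is near 117 mm, and the plate points along about world y. I'll turn the tool so that tool x = world +y and tool y = world +x, then move above the work for wrist views.

```bash
python3 inch.py '[[0.093,0,0,-0.005,0.1476],[0.093,0,0,-0.005,0.1476],[0.093,0,0,-0.005,0.1476],[0.093,0,0,-0.005,0.1476],[0.093,0,0,-0.005,0.1476],[0.093,0,0,-0.005,0.1476],[0.093,0,0,-0.005,0.1476],[0.093,0,0,-0.005,0.1476],[0.093,0,0,-0.005,0.1476],[0.093,0,0,0,0]]' 20; python3 inch.py '[[0.093,-0.03,0.027,-0.003,0],[0.093,-0.03,0.027,-0.003,0],[0.093,-0.03,0.027,-0.003,0],[0.093,-0.03,0.027,-0.003,0],[0.093,-0.03,0.027,-0.003,0],[0.093,-0.03,0.027,-0.003,0],[0.093,-0.03,0.027,-0.003,0],[0.093,-0.03,0.027,-0.003,0],[0.093,-0.03,0.027,-0.003,0],[0.093,-0.03,0.027,-0.003,0],[0.093,-0.03,0.027,-0.003,0],[0.093,-0.03,0.027,-0.003,0],[0.093,-0.03,0.027,-0.003,0],[0.093,-0.03,0.027,-0.003,0],[0.093,-0.03,0.027,-0.003,0],[0.093,-0.03,0.027,-0.003,0],[0.093,0,0,0,0],[0.093,0,0,0,0]]'
python3 - <<'E'
from h import *
s=robot.read_state();print(s["t"],s["tool_pos"],s["q"],Ro.from_rotvec(s["orientation"]).as_matrix())
W=read_camera("wrist");cv2.imwrite("pics/w1.png",W["image"][:,:,::-1]);np.savez("w1.npz",**W)
for X in [(.617,.175,.13),(.5655,.0227,.117)]: print(proj(W,X))
E
```

```text
t: 1.25
tool_pos: [0.1443, 0.5827, 0.2661]
orientation: [-2.224, -2.218, -0.002]
force: [0.1, 0.4, 0.1]
opening: 0.093
gripper_force: 0.0
t: 3.05
tool_pos: [0.5762, 0.1014, 0.3125]
orientation: [-2.219, -2.222, 0.001]
force: [0.0, 0.3, 0.2]
opening: 0.0927
gripper_force: 0.0
3.05 [0.5762 0.1014 0.3125] [0.0865 0.0719 1.3845 0.0002 1.6866 0.0852] [[-0.0013  1.     -0.0014]
 [ 1.      0.0013  0.0001]
 [ 0.0001 -0.0014 -1.    ]]
(np.float64(325.08713816485255), np.float64(104.429252919102))
(np.float64(270.81057427149756), np.float64(249.9703676347245))
```

View pics/w1.png

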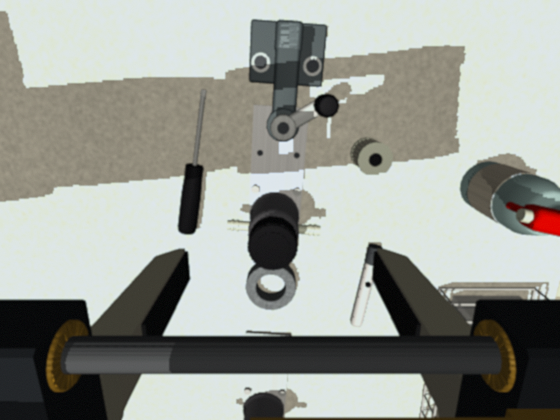

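The picture shows the knob at (326,105), the hub at (284,126), the cap top at about (273,243) and the cartridge at (375,158). I'll take a second wrist view from over the knob.

```bash
python3 inch.py '[[0.093,0.0245,0.0137,0.023,0],[0.093,0.0245,0.0137,0.023,0],[0.093,0.0245,0.0137,0.023,0],[0.093,0,0,0,0],[0.093,0,0,0,0]]'
python3 - <<'E'
from h import *
W=read_camera("wrist");cv2.imwrite("pics/w2.png",W["image"][:,:,::-1]);np.savez("w2.npz",**W)
for X in [(.617,.175,.13),(.578,.153,.11),(.5655,.0227,.117)]: print(proj(W,X))
a=cv2.imread("pics/w1.png");b=cv2.imread("pics/w2.png")
def up(i,x,y,w=80,h=120):
    return cv2.resize((255*(i[y:y+h,x:x+w]/255.)**.5).astype('uint8'),(400,600),interpolation=cv2.INTER_CUBIC)
# crops: w1 knob/hub + cap; scale 5
p=np.hstack([up(a,255,60,100,150),up(a,225,170,80,120)])
cv2.imwrite("pics/c1.png",p)
E
```

```text
t: 3.6
tool_pos: [0.6159, 0.177, 0.2436]
orientation: [-2.217, -2.225, 0.003]
force: [-0.1, -0.3, -0.6]
opening: 0.0932
gripper_force: 0.0
(np.float64(282.0777645359503), np.float64(204.56229620033835))
(np.float64(237.32075090482024), np.float64(221.649494144395))
(np.float64(227.86933600508738), np.float64(351.3685409465433))
```

View pics/w2.png

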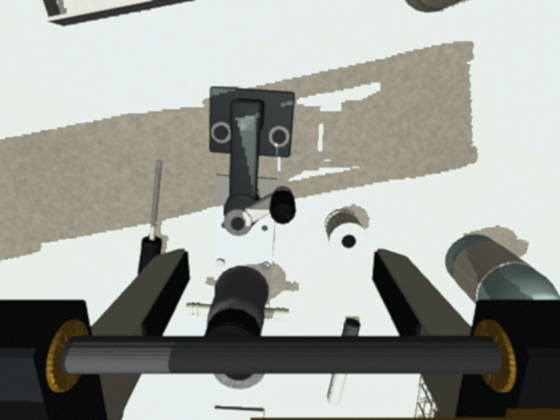

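View pics/c1.png

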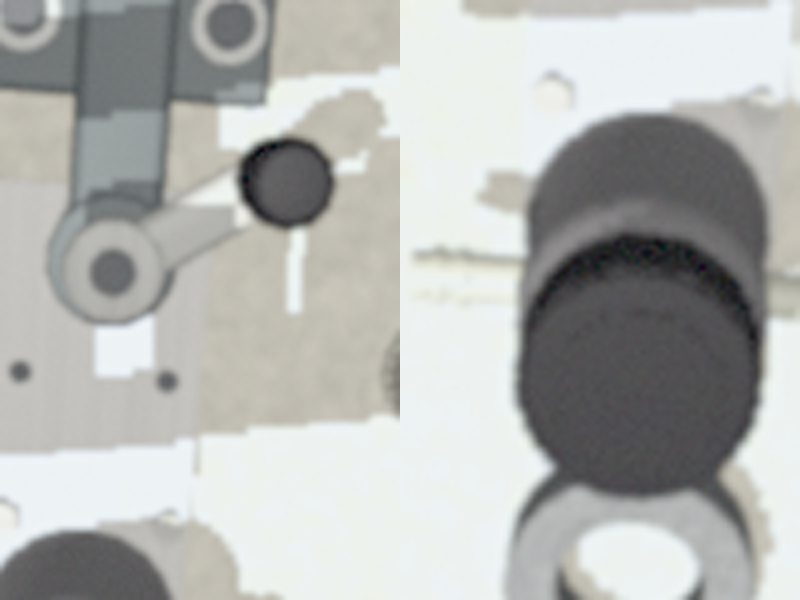

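In w1 the hub is at (283,127.5), the knob top at (328,105.8) and the cap top disc at (273,246.4) with r≈23.6. In w2 the hub is at (237,222) and the knob at (283,205). I'll fit these points and triangulate.

Run:
```python
from h import *
w1=dict(np.load("w1.npz"));w2=dict(np.load("w2.npz"));T=read_camera("top");S=read_camera("scene")
g=cv2.cvtColor(w2["image"],cv2.COLOR_RGB2GRAY)[185:230,262:302]
n,l,st,ce=cv2.connectedComponentsWithStats((g<50).astype('uint8'))
for i in range(1,n):
    if st[i][4]>60: print("w2 blob",st[i][:4]+[262,185,0,0],ce[i]+[262,185])
g=cv2.cvtColor(w1["image"],cv2.COLOR_RGB2GRAY)[90:120,310:345]
n,l,st,ce=cv2.connectedComponentsWithStats((g<50).astype('uint8'))
for i in range(1,n):
    if st[i][4]>60: print("w1 blob",st[i][:4]+[310,90,0,0],ce[i]+[310,90])
print("hub",tri((w1,(283,127.5)),(w2,(237.3,222.5))),tri((w1,(283,127.5)),(w2,(237.3,222.5)),(T,(172.6,219.2)),(S,(374.4,178))))
print("cap",plane(w1,(273,246.4),.117),plane(T,(231,223.6),.117),tri((w1,(273,246.4)),(T,(231,223.6)),(S,(324,183))))
print("knob top", plane(w1,(328,105.8),.152), tri((w1,(328,105.8)),(S,(392.6,176)),(T,(160.2,200.4))))
print("knobmid ray w1 .131",plane(w1,(326.5,105.5),.131))
```

```text
w2 blob [270 190  25  33] [282.1133 205.8361]
w1 blob [315  94  23  23] [326.0841 105.0505]
hub (array([0.5782, 0.1524, 0.1106]), [np.float64(0.2), np.float64(0.2)]) (array([0.578 , 0.1528, 0.1117]), [np.float64(0.5), np.float64(0.1), np.float64(1.6), np.float64(1.7)])
cap [0.5679 0.0269 0.117 ] [0.5654 0.0221 0.117 ] (array([0.5657, 0.025 , 0.121 ]), [np.float64(4.1), np.float64(3.2), np.float64(2.6)])
knob top [0.617  0.1745 0.152 ] (array([0.6172, 0.1738, 0.1471]), [np.float64(0.7), np.float64(3.0), np.float64(3.6)])
knobmid ray w1 .131 [0.6182 0.1741 0.131 ]
```

```bash
python3 inch.py '[[0.045,-0.0025,0.001,0.02,0],[0.045,0,0,0.02,0],[0.045,0,0,0.02,0],[0.045,0,0,0.02,0],[0.045,0,0,0.015,0],[0.045,0,0,0.0106,0],[0.045,0,0,0,0]]' 20;  python3 inch.py '[[0.01,0,0,0,0],[0.01,0,0,0,0],[0.01,0,0,0,0],[0.01,0,0,0,0]]' 20
python3 - <<'E'
from h import *
w1=dict(np.load("w1.npz"));w2=dict(np.load("w2.npz"))
print(tri((w1,(327.5,105.8)),(w2,(282.5,210.8))))
s=robot.read_state();print(s["tool_pos"],s["opening"],s["gripper_force"],s["force"])
E
```

```text
t: 4.45
tool_pos: [0.6174, 0.1727, 0.1376]
orientation: [-2.222, -2.22, 0.002]
force: [-0.1, -0.0, 0.2]
opening: 0.0458
gripper_force: 0.0
t: 4.85
tool_pos: [0.618, 0.1733, 0.1396]
orientation: [-2.222, -2.221, 0.0]
force: [-2.8, -0.9, 7.0]
opening: 0.0193
gripper_force: 20.0
(array([0.6174, 0.1743, 0.1441]), [np.float64(0.1), np.float64(0.1)])
[0.618  0.1733 0.1396] 0.019329370980813085 20.012701749801636 [-2.7949 -0.8501  6.975 ]
```

```bash
python3 inch.py '[[0.04,0,0.0,0,0],[0.04,0,0,0,0],[0.04,0,0,-0.005,0]]'; python3 inch.py '[[0.01,0,0,0,0],[0.01,0,0,0,0],[0.01,0,0,0,0],[0.01,0,0,0,0]]'
```

```text
t: 5.15
tool_pos: [0.6177, 0.1731, 0.1429]
orientation: [-2.221, -2.22, 0.002]
force: [-0.4, 0.3, 0.0]
opening: 0.0378
gripper_force: 0.0
t: 5.55
tool_pos: [0.6179, 0.1732, 0.1437]
orientation: [-2.222, -2.221, 0.001]
force: [-1.5, 0.6, 0.6]
opening: 0.0192
gripper_force: 20.0
```

Run:
```python
import numpy as np
a=np.radians(27.3-18*np.arange(21));x=45*np.cos(a);y=45*np.sin(a)
print([(round(v,1),round(u,1)) for u,v in zip(np.diff(x),np.diff(y))])
```

```text
[(np.float64(-13.4), np.float64(4.4)), (np.float64(-14.1), np.float64(0.1)), (np.float64(-13.4), np.float64(-4.3)), (np.float64(-11.4), np.float64(-8.2)), (np.float64(-8.3), np.float64(-11.3)), (np.float64(-4.4), np.float64(-13.4)), (np.float64(-0.1), np.float64(-14.1)), (np.float64(4.3), np.float64(-13.4)), (np.float64(8.2), np.float64(-11.4)), (np.float64(11.3), np.float64(-8.3)), (np.float64(13.4), np.float64(-4.4)), (np.float64(14.1), np.float64(-0.1)), (np.float64(13.4), np.float64(4.3)), (np.float64(11.4), np.float64(8.2)), (np.float64(8.3), np.float64(11.3)), (np.float64(4.4), np.float64(13.4)), (np.float64(0.1), np.float64(14.1)), (np.float64(-4.3), np.float64(13.4)), (np.float64(-8.2), np.float64(11.4)), (np.float64(-11.3), np.float64(8.3))]
```

```bash
python3 inch.py '[[0.01,-0.0134,0.0044,0.0003,0],[0.01,-0.0141,0.0001,0.0003,0],[0.01,-0.0134,-0.0043,0.0003,0],[0.01,-0.0114,-0.0082,0.0003,0],[0.01,-0.0083,-0.0113,0.0003,0],[0.01,0,0,0,0]]' 25
```

```text
t: 6.15
tool_pos: [0.5973, 0.1112, 0.1421]
orientation: [-2.222, -2.219, 0.001]
force: [-3.6, 1.7, 0.9]
opening: 0.0193
gripper_force: 25.0
```

```bash
python3 inch.py '[[0.01,-0.0044,-0.0134,0.0003,0],[0.01,-0.0001,-0.0141,0.0003,0],[0.01,0.0043,-0.0134,0.0003,0],[0.01,0.0082,-0.0114,0.0003,0],[0.01,0.0113,-0.0083,0.0003,0],[0.01,0,0,0,0]]'
```

```text
t: 6.75
tool_pos: [0.5375, 0.1323, 0.1407]
orientation: [2.221, 2.221, 0.0]
force: [-0.2, 2.1, -0.4]
opening: 0.0187
gripper_force: 25.0
```

```bash
python3 inch.py '[[0.01,0.0134,-0.0044,0.0003,0],[0.01,0.0141,-0.0001,0.0003,0],[0.01,0.0134,0.0043,0.0003,0],[0.01,0.0114,0.0082,0.0003,0],[0.01,0.0083,0.0113,0.0003,0],[0.01,0.0044,0.0134,0.0003,0],[0.01,0.0001,0.0141,0.0003,0],[0.01,-0.0043,0.0134,0.0003,0],[0.01,-0.0082,0.0114,0.0003,0],[0.01,-0.0113,0.0083,0.0003,0],[0.01,0,0,0,0]]'
```

```text
t: 7.85
tool_pos: [0.6185, 0.1728, 0.1376]
orientation: [-2.222, -2.22, 0.003]
force: [-3.9, -6.0, 4.4]
opening: 0.0193
gripper_force: 25.0
```

```bash
python3 inch.py '[[0.01,-0.0134,0.0044,0.0003,0],[0.01,-0.0141,0.0001,0.0003,0],[0.01,-0.0134,-0.0043,0.0003,0],[0.01,-0.0114,-0.0082,0.0003,0],[0.01,-0.0083,-0.0113,0.0003,0],[0.01,-0.0044,-0.0134,0.0003,0],[0.01,-0.0001,-0.0141,0.0003,0],[0.01,0.0043,-0.0134,0.0003,0],[0.01,0.0082,-0.0114,0.0003,0],[0.01,0.0113,-0.0083,0.0003,0],[0.01,0.0134,-0.0044,0.0003,0],[0.01,0.0141,-0.0001,0.0003,0],[0.01,0.0134,0.0043,0.0003,0],[0.01,0.0114,0.0082,0.0003,0],[0.01,0.0083,0.0113,0.0003,0],[0.01,0.0044,0.0134,0.0003,0],[0.01,0.0001,0.0141,0.0003,0],[0.01,-0.0043,0.0134,0.0003,0],[0.01,-0.0082,0.0114,0.0003,0],[0.01,-0.0113,0.0083,0.0003,0]]'
python3 - <<'E'
from h import *
print(robot.read_state()["force"],robot.read_state()["tool_pos"])
S=read_camera("scene");cv2.imwrite("pics/s2.png",S["image"][:,:,::-1])
a=cv2.imread("pics/scene0.png")[170:215,350:420];b=cv2.imread("pics/s2.png")[170:215,350:420]
g=lambda i:cv2.resize((255*(i/255.)**.6).astype('uint8'),(560,300),interpolation=cv2.INTER_CUBIC)
cv2.imwrite("pics/s2c.png",np.vstack([g(a),g(b)]))
E
```

```text
t: 9.85
tool_pos: [0.6172, 0.1752, 0.1317]
orientation: [-2.218, -2.221, 0.003]
force: [-8.1, 0.9, 8.1]
opening: 0.0192
gripper_force: 25.0
[-8.0593  0.8668  8.1199] [0.6172 0.1752 0.1317]
```

View pics/s2c.png

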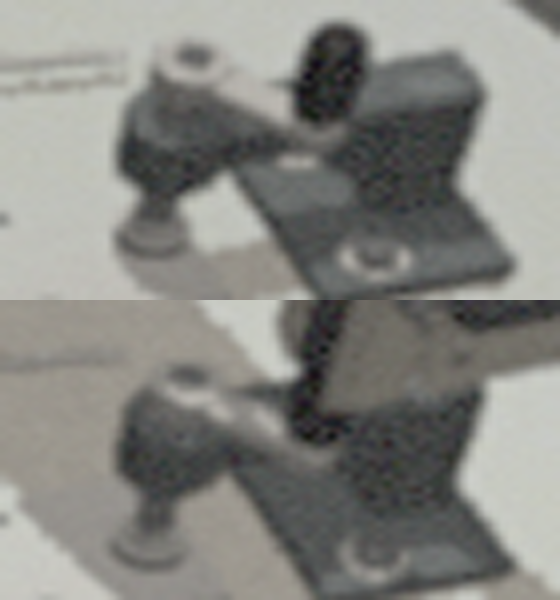

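The crop shows the hub dropped about 3.5 px (12 mm by the crank). The foot, at crop row 235 before and 548−300=248 now, dropped only about 2 px. So the foot seems to be bearing already. I'll measure the shift at sub-pixel level.

Run:
```python
from h import *
S=read_camera("scene")
f=lambda n:cv2.cvtColor(cv2.imread(n),cv2.COLOR_BGR2GRAY).astype('float32')
A=f("pics/scene0.png");B=(f("pics/s2.png")+cv2.cvtColor(S["image"],cv2.COLOR_RGB2GRAY))/2
for x in (.578,):
    for z in (.0155,.006,): print("foot expected px",z,proj(S,(.578,.1526,z)))
print("px for hub drop 12mm",np.subtract(proj(S,(.578,.1526,.099)),proj(S,(.578,.1526,.111))))
print("foot edge left/right cols ~",proj(S,(.578,.1396,.01)),proj(S,(.578,.1656,.01)))
# vertical profile through foot (cols 366..371) near lower rim
for n,I in(("A",A),("B",B)):
    print(n,"foot",I[198:214,365:373].mean(1).round(0))
    print(n,"hub",I[172:190,371:377].mean(1).round(0))
```

```text
foot expected px 0.0155 (np.float64(368.33727787891206), np.float64(204.02355191878283))
foot expected px 0.006 (np.float64(367.8518848867961), np.float64(206.4083091830728))
px for hub drop 12mm [-0.698   3.4291]
foot edge left/right cols ~ (np.float64(363.60977683781346), np.float64(206.5959210405652)) (np.float64(372.48095249424586), np.float64(204.2252526085337))
A foot [ 58.  72.  74.  69.  62.  62.  65.  68.  66.  56.  68.  92.  98. 103.
 108. 114.]
A hub [159. 159. 158. 149. 126.  92.  76.  92. 121. 128.  91.  61.  51.  46.
  38.  34.  37.  39.]
B foot [ 45.  54.  61.  64.  58.  58.  63.  69.  72.  76.  69.  58.  76.  97.
 100.  98.]
B hub [115. 109. 108. 109. 109. 107. 104.  89.  66.  57.  71. 102. 130. 113.
  82.  63.  53.  44.]
```

The foot sank only about 1.8 px (≈7 mm) of the 12 mm of travel. So the plate was met and the spring is compressed about 4-5 mm: travel ≈14 mm, tight, and short of the stop. I'll let go of the knob, rise, and move to look at the cap.

```bash
python3 inch.py '[[0.05,0,0,0,0],[0.05,0,0,0,0],[0.05,0,0,0,0],[0.06,0,0,-0.03,0],[0.093,0,0,-0.04,0],[0.093,0,0,-0.045,0],[0.093,-0.035,-0.01,0,0],[0.093,-0.035,-0.01,0,0],[0.093,-0.035,-0.01,0,0],[0.093,-0.035,-0.01,0,0],[0.093,-0.035,-0.01,0,0],[0.093,0,0,0,0],[0.093,0,0,0,0]]' 20
python3 - <<'E'
from h import *
W=read_camera("wrist");cv2.imwrite("pics/w3.png",W["image"][:,:,::-1]);np.savez("w3.npz",**W)
w1=dict(np.load("w1.npz"))
print("expect",proj(W,(.567,.025,.117)),proj(W,(.594,.025,.117)))
c=cv2.resize(W["image"][60:310,160:400,::-1],(576,600),interpolation=cv2.INTER_CUBIC);cv2.imwrite("pics/w3c.png",(255*(c/255.)**.6).astype('uint8'))
g=cv2.GaussianBlur(cv2.cvtColor(W["image"],cv2.COLOR_RGB2GRAY),(3,3),0)
r=cv2.HoughCircles(g,cv2.HOUGH_GRADIENT,1.2,20,param1=80,param2=20,minRadius=24,maxRadius=46);print(r)
E
```

```text
t: 11.25
tool_pos: [0.568, -0.0019, 0.2468]
orientation: [-2.223, -2.219, -0.001]
force: [0.1, 0.1, -0.8]
opening: 0.093
gripper_force: 0.0
expect (np.float64(279.1149692992622), np.float64(165.34714959089226)) (np.float64(311.9481349325107), np.float64(165.28213747481152))
[[[274.2  233.4   31.68]
  [271.8  156.6   42.48]
  [521.4  263.4   32.04]
  [514.2  293.4   45.24]
  [499.8  271.8   25.32]
  [551.4  112.2   30.36]
  [444.6  279.    43.92]
  [ 90.6  369.    45.24]
  [433.8  209.4   45.24]
  [551.4  281.4   27.72]
  [319.8  114.6   38.52]]]
```

View pics/w3c.png

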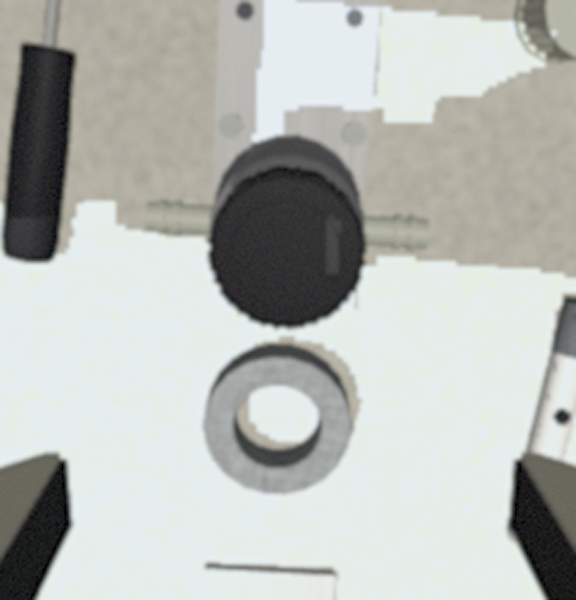

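The cap top disc spans crop x 208–363 and its bottom edge is at y 327. That puts its centre at full px (279,164). A faint mark at crop (333,245) will show how the cap turns. Nothing is in the way.

Run:
```python
from h import *
w1=dict(np.load("w1.npz"));w3=dict(np.load("w3.npz"))
print(tri((w1,(273,246.4)),(w3,(279,164))),plane(w3,(279,164),.117),plane(w3,(279,164.),.119))
print(totool((.567,.026,.113)), robot.read_state()["q"])
```

```text
(array([0.5674, 0.0254, 0.1136]), [np.float64(0.5), np.float64(0.5)]) [0.5669 0.0261 0.117 ] [0.5669 0.0265 0.119 ]
[ 0.027  -0.0012  0.1338] [-0.0926  0.0346  1.5414  0.0007  1.5655 -0.092 ]
```

```bash
python3 inch.py '[[0.093,0.014,-0.001,0.03,0],[0.093,0.0138,0,0.03,0],[0.093,0,0,0.03,0],[0.093,0,0,0.025,0],[0.093,0,0,0.0185,0],[0.093,0,0,0,0]]' 20; python3 inch.py '[[0.04,0,0,0,0],[0.04,0,0,0,0],[0.04,0,0,0,0],[0.04,0,0,0,0],[0.04,0,0,0,0]]' 35
```

```text
t: 11.9
tool_pos: [0.5647, 0.0278, 0.1096]
orientation: [-2.216, -2.22, 0.006]
force: [-0.4, -0.3, -0.7]
opening: 0.0928
gripper_force: 0.0
t: 12.4
tool_pos: [0.5675, 0.026, 0.114]
orientation: [2.221, 2.22, 0.001]
force: [-0.6, 0.6, -0.5]
opening: 0.0575
gripper_force: 0.0
```

```bash
python3 inch.py '[[0.04,0,0,0,0],[0.04,0,0,0,0],[0.04,0,0,0,0]]' 35; python3 inch.py '[[0.04,0,0,0,0.06],[0.04,0,0,0,0.06],[0.04,0,0,0,0.06],[0.04,0,0,0,0]]'; python3 -c "
from h import *
s=robot.read_state();print(s['wrist_torque'],s['force'],s['q'][5])"
```

```text
t: 12.7
tool_pos: [0.5673, 0.0259, 0.1138]
orientation: [2.222, 2.221, 0.0]
force: [-2.1, -0.3, 6.0]
opening: 0.0523
gripper_force: 38.9
t: 13.1
tool_pos: [0.5673, 0.0252, 0.1139]
orientation: [2.413, 2.01, -0.001]
force: [-2.9, -4.2, 6.9]
opening: 0.0525
gripper_force: 37.1
[-0.8715  0.6131  0.5666] [-2.867  -4.1641  6.9178] 0.1374178004409521
```

```bash
python3 inch.py '[[0.04,0,0,0,0.05],[0.04,0,0,0,0.05],[0.04,0,0,0,0]]'; python3 -c "
from h import *
s=robot.read_state();print(s['wrist_torque'],s['force'],s['q'][5])"
```

```text
t: 13.4
tool_pos: [0.5676, 0.0259, 0.114]
orientation: [2.51, 1.887, 0.001]
force: [-1.6, -0.7, 5.1]
opening: 0.0523
gripper_force: 36.0
[-0.1798  0.3622  0.5875] [-1.5542 -0.7097  5.0804] 0.23712149800746257
```

```bash
python3 inch.py '[[0.04,0,0,0,0.06],[0.04,0,0,0,0.06],[0.04,0,0,0,0]]'
python3 - <<'E'
from h import *
s=robot.read_state();print(s['wrist_torque'],s['force'],s['q'][5])
W=read_camera("wrist");cv2.imwrite("pics/w4.png",W["image"][:,:,::-1])
print([proj(W,(.567+a,.026+b,.117)) for a,b in((0,0),(.027,0),(0,.027),(.016,0))])
c=cv2.resize(W["image"][190:420,160:400,::-1],(626,600),interpolation=cv2.INTER_CUBIC);cv2.imwrite("pics/w4c.png",(255*(c/255.)**.5).astype('uint8'))
E
```

```text
t: 13.7
tool_pos: [0.5675, 0.0252, 0.114]
orientation: [2.618, 1.733, -0.0]
force: [-1.9, -3.7, 5.7]
opening: 0.0524
gripper_force: 35.6
[-0.8204  0.4789  0.9154] [-1.8669 -3.7467  5.6761] 0.3570768165431984
[(np.float64(279.1587793706202), np.float64(269.5325079488164)), (np.float64(330.39350610784874), np.float64(249.8918866361748)), (np.float64(256.7805994461947), np.float64(222.18494470576934)), (np.float64(309.30078283140296), np.float64(257.9776951630697))]
```

View pics/w4c.png

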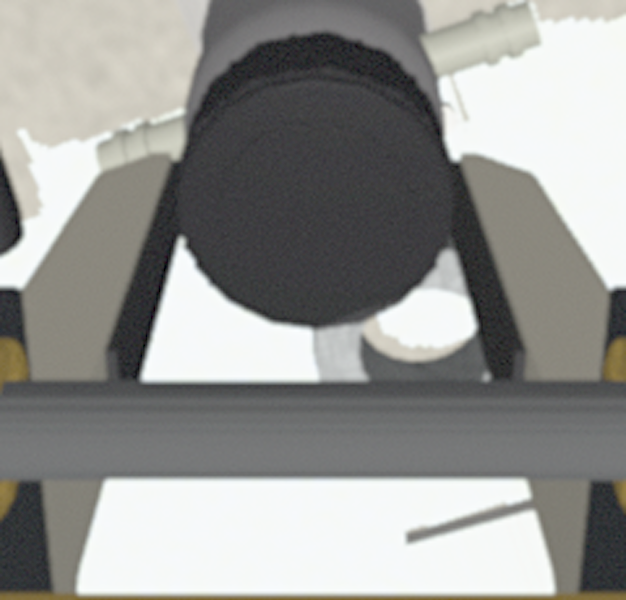

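The cap is gripped centrally, at crop centre (318,200), with a pad on each side. The mark seen earlier was only a reflection. To tell slip from turning, I'll track the rib texture in the hand frame while turning a little further.

```bash
cat > rib.py <<'E'
from h import *
import sys
W=read_camera("wrist")["image"];cv2.imwrite(f"pics/{sys.argv[1]}.png",W[:,:,::-1])
s=robot.read_state();print("q6",s['q'][5].round(4),"tau",s['wrist_torque'],"F",s['force'],"pos",s["tool_pos"])
if len(sys.argv)>2:
    a=cv2.imread(f"pics/{sys.argv[2]}.png",0);b=cv2.imread(f"pics/{sys.argv[1]}.png",0)
    def P(i):
        p=i[198:226,235:327].astype('float32');return p-cv2.GaussianBlur(p,(0,0),6)
    print("arc-front shift",cv2.phaseCorrelate(P(a),P(b),cv2.createHanningWindow((92,28),cv2.CV_32F)))
    bg=lambda i:i[20:180,100:460].astype('float32')
    print("bg shift",cv2.phaseCorrelate(bg(a),bg(b),cv2.createHanningWindow((360,160),cv2.CV_32F)))
    m=[]
    for k in (0,1):
        i=(a,b)[k].astype('float32');th=np.radians(np.arange(200,341,.25)) 
        # unwrapped rim, image ellipse of the cap top about (281.5,266), 52.5x48
        U=np.array([[cv2.getRectSubPix(i,(1,1),(float(281.8+r*52.5*np.cos(t)),float(266+r*48.5*np.sin(t))))[0,0] for t in th] for r in (.9,.95,1.,1.04,1.08)]);m.append((U-cv2.GaussianBlur(U,(81,1),0)).astype('float32'))
    print("rim shift (0.25deg px)",cv2.phaseCorrelate(*m,cv2.createHanningWindow((m[0].shape[1],5),cv2.CV_32F)))
E
python3 rib.py r0; python3 inch.py '[[0.04,0,0,0,0.05],[0.04,0,0,0,0]]'|head -1; python3 rib.py r1 r0;python3 inch.py '[[0.04,0,0,0,0.05],[0.04,0,0,0,0]]'|head -1; python3 rib.py r2 r1
```

```text
q6 0.3551 tau [-0.7833  0.5034  0.9548] F [-1.4705 -4.1204  6.7981] pos [0.5675 0.0252 0.114 ]
t: 14.0
q6 0.4049 tau [ 0.4247 -0.2975  0.6219] F [2.1467 3.1719 5.6367] pos [0.5681 0.0264 0.114 ]
arc-front shift ((-0.9057346039129541, 2.8393986908300874), 0.9997124231523937)
bg shift ((-6.163539040510159, 3.217127984699772), 0.29482190675205655)
rim shift (0.25deg px) ((-201.20504030909507, -0.07241709154662557), 0.18191424277093676)
t: 14.25
q6 0.4545 tau [-0.2321  0.0235  0.9488] F [-1.2692 -0.1293  5.6105] pos [0.5678 0.0257 0.114 ]
arc-front shift ((-0.7532564222884446, -1.50589944932576), 0.9947394321362177)
bg shift ((-5.750449096814378, -0.829026224226098), 0.29229808853732214)
rim shift (0.25deg px) ((-1.3785773198882794, 0.5552717968518048), 0.31936328179306456)
```

```bash
for i in 1 2 3 4; do python3 inch.py '[[0.04,0,0,0,-0.05],[0.04,0,0,0,0]]'|head -1; python3 -c "
from h import *
s=robot.read_state();print('q6',s['q'][5].round(4),'tau',s['wrist_torque'],'F',s['force'],s['tool_pos'])"; done
```

```text
t: 14.5
q6 0.4032 tau [-0.1532  0.0869  0.1537] F [0.6305 0.2402 6.2176] [0.5677 0.0258 0.114 ]
t: 14.7
q6 0.3533 tau [-0.0827  0.0957  0.1019] F [0.3159 0.4632 7.5907] [0.5677 0.0258 0.114 ]
t: 14.9
q6 0.3033 tau [-0.143   0.1456  0.0512] F [0.1812 0.1316 6.6554] [0.5676 0.0258 0.114 ]
t: 15.1
q6 0.2532 tau [-0.1092  0.1273  0.0641] F [-0.7644  0.2077  7.2014] [0.5677 0.0258 0.114 ]
```

Forward, the torque was 0.6–0.95 N m with slip, so that was the stop. In reverse it turns freely at about 0.1 N m, so loosening is the negative tool turn. Measured from the stop, 0.20 rad is done and about 1.05 rad remains to reach 72°.

```bash
python3 inch.py '[[0.04,0,0,0,-0.1],[0.04,0,0,0,-0.1],[0.04,0,0,0,-0.1],[0.04,0,0,0,-0.1],[0.04,0,0,0,-0.1],[0.04,0,0,0,0]]'; python3 -c "
from h import *
s=robot.read_state();print('q6',s['q'][5].round(4),'tau',s['wrist_torque'])"; python3 inch.py '[[0.04,0,0,0,-0.1],[0.04,0,0,0,-0.1],[0.04,0,0,0,-0.1],[0.04,0,0,0,-0.1],[0.04,0,0,0,-0.1],[0.04,0,0,0,-0.05],[0.04,0,0,0,0]]'; python3 -c "
from h import *
s=robot.read_state();print('q6',s['q'][5].round(4),'tau',s['wrist_torque'])"
```

```text
t: 15.7
tool_pos: [0.5677, 0.0258, 0.114]
orientation: [1.983, 2.435, 0.001]
force: [-0.0, 0.1, 6.0]
opening: 0.0523
gripper_force: 35.5
q6 -0.2487 tau [-0.0453  0.0296  0.0826]
t: 16.4
tool_pos: [0.5671, 0.0261, 0.114]
orientation: [-1.25, -2.882, -0.0]
force: [-3.0, 1.3, 10.0]
opening: 0.0523
gripper_force: 35.6
q6 -0.7969 tau [0.1369 0.6925 0.0365]
```

```bash
python3 inch.py '[[0.04,0,0,-0.002,0],[0.04,0,0,-0.002,0],[0.04,0,0,0,0]]'; python3 -c "
from h import *
s=robot.read_state();print('q6',s['q'][5].round(4),'tau',s['wrist_torque'],s['force'],s['tool_pos'])"
```

```text
t: 16.7
tool_pos: [0.5669, 0.0259, 0.117]
orientation: [-1.254, -2.88, 0.001]
force: [-0.8, -0.4, -1.0]
opening: 0.0527
gripper_force: 35.2
q6 -0.7943 tau [-0.0385  0.0489  0.0004] [-0.8094 -0.4155 -1.0021] [0.5669 0.0259 0.117 ]
```

```bash
python3 inch.py '[[0.04,0,0,-0.004,0],[0.04,0,0,-0.004,0],[0.04,0,0,-0.007,0],[0.04,0,0,-0.007,0],[0.04,0,0,-0.007,0],[0.04,0,0,-0.007,0],[0.04,0,0,-0.007,0],[0.04,0,0,-0.007,0],[0.04,0,0,-0.006,0],[0.04,0,0,0,0],[0.04,0,0,0,0],[0.04,0,0,0,0]]'
python3 - <<'E'
from h import *
s=robot.read_state();print(s['force'],s['opening'],s['gripper_force'],np.abs(s['dq']).max())
W=read_camera("wrist");S=read_camera("scene")
cv2.imwrite("pics/w9.png",W["image"][:,:,::-1])
g=cv2.cvtColor(W["image"],cv2.COLOR_RGB2GRAY)
a=cv2.imread("pics/r2.png",0)
# cap disc in hand frame: compare with the gripped frame, and new red/other content where pot neck shows
for n,i in(("gripped",a),("now",g)): print(n,"col 281 rows 190..325",i[190:326:5,278:286].mean(1).round(0)); print(n,"row 270 cols",i[266:274,215:350:6].mean(0).round(0))
# clamp knob and cartridge in scene
b=cv2.imread("pics/scene0.png",0);c=cv2.cvtColor(S["image"],cv2.COLOR_RGB2GRAY)
p=lambda i:i[224:245,362:388].astype('float32')
print("cartridge shift",cv2.phaseCorrelate(p(b),p(c)))
n=lambda P:tuple(round(v) for v in proj(S,P))
print("pot top px",n((.567,.026,.112)),"cap lifted px",n((.567,.026,.16)))
for P in((.567,.026,.16),(.567,.026,.14),(.567,.026,.125),(.567,.026,.105),(.567,.026,.07)):
    u,v=n(P);print(P[2],S["image"][v-1:v+2,u-2:u+3].mean((0,1)).round(0))
E
```

```text
t: 17.9
tool_pos: [0.5668, 0.026, 0.1727]
orientation: [-1.254, -2.88, 0.0]
force: [1.1, -0.1, -0.9]
opening: 0.0524
gripper_force: 35.2
[ 1.1087 -0.0676 -0.8881] 0.05235354142518155 35.16370901380352 0.0022832456965747143
gripped col 281 rows 190..325 [ 41.  55.  62.   5.   6.   6.  12.  18.  17.  16.  17.  16.  15.  16.
  15.  15.  15.  14.  14.  14.  14.  14.  14.  14.  15.  19. 244. 242.]
gripped row 270 cols [73. 11.  8. 15. 15. 15. 15. 15. 16. 14. 15. 15. 14. 15. 14. 15. 15. 15.
 15. 14.  8. 18. 73.]
now col 281 rows 190..325 [ 72.  92.  84.   6.   7.   8.  15.  33.  22.  20.  19.  20.  20.  17.
  18.  17.  17.  17.  16.  16.  16.  16.  16.  15.  15.  23. 244. 243.]
now row 270 cols [71. 11.  9. 16. 16. 16. 16. 17. 17. 18. 16. 17. 16. 16. 17. 17. 17. 16.
 18. 16.  8. 17. 71.]
cartridge shift ((0.535149932691148, 0.0637993282980922), 0.7835765666799781)
pot top px (325, 187) cap lifted px (326, 173)
0.16 [18. 18. 17.]
0.14 [15. 16. 16.]
0.125 [18. 17. 17.]
0.105 [109. 103.  93.]
0.07 [52. 50. 49.]
```

The cap is held at the same place in the hand, 59 mm above its seat. The bare neck shows beneath it and the cartridge hasn't moved. Handing in.

```bash
python3 -c "
from plant import robot, read_camera
print(robot.close_job())"
```

```text
the job is handed in; nothing more can be done
None
```

The clamp was cranked two turns clockwise and its foot looks tight on the plate. The cap then came off counter-clockwise (right-hand thread) and is held level about 59 mm above its seat. The job is handed in, but no verdict was shown.

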